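# Soap the paint brush and lay it in its rest

### The arm

A 6-joint arm with a two-finger parallel gripper is mounted at the origin on the work surface. World frame = base frame: x ahead of the robot, y to its left, z up, the work surface at z = 0. Lengths are in m, angles in rad, forces in N, time in s.
With the tool pointing down it reaches from about 0.425 to 0.95 m from the base axis. Payload 3.5 kg.
Tool frame: the origin (TCP) lies midway between the tips of the shut fingers; the grasp point (between the pads) lies 19 mm behind it; z points along the fingers, y is the direction in which the jaws open and shut (so a half turn about z gives the same grasp; the last joint's range is limited). The gripper opens to 85 mm and grips with 20 to 120 N. Pads are 22 mm wide; open, the fingers measure 114 mm over their backs; the gripper's body (76 mm by 85 mm) begins 54 mm behind the grasp point. The pads swing forward as they close: fully open they stand 13 mm farther back than shut.
Start: joints at [-1.405, 0.286, 1.577, -0, 1.279, -0.15], TCP at [0.21, -0.642, 0.231] pointing down, gripper open.
Joint ranges: [-2.77, 2.77], [-0.9, 2.22], [0.21, 2.48], [-1.53, 4.67], [0.24, 2.81], [-2.84, 2.84]. Speed limits (rad/s): [2.79, 2.79, 3.14, 3.14, 3.14, 3.14].

### API

Orientations are given as a unit quaternion [x, y, z, w].
In Python, from plant import ctrl gives the robot as it stands.
- The arm moves only by the tool apply_moves, never from a script. Its argument "moves" is a list that holds one entry, the list of rows, each a list of 7 numbers: the shift along the tool's x, y, z in m, then the turn, a rotation vector about the tool's x, y, z in degrees, then the gripper's target within -1 to 1 (shut at 1, half-way at 0, fully open at -1). In form: [[[tx, ty, tz, ax, ay, az, hand], ...]]. A call has 1 to 12 rows; each row shifts and turns the pose as measured when the row begins, along the tool's axes as they then stand; what a row does not reach is not made up. A row lasts 1/10 s, in which the tool goes at most 50 mm and 8.59 degrees, less where a joint would pass 70% of its speed; a pose out of reach is approached as far as the arm can. A call with a gripper value outside its range is refused whole. The fingers move at their own pace and stop on an object; "force" is the grip in N (left out, the last holds). Time passes only in rows, so rows that do not move let the fingers close. It gives the time, the measured TCP pose, the force and the opening at its end, in the units of the state.
- ctrl.get_state(): the state, without advancing time (a new reading comes with each control period).
- ctrl.read_camera(name): name is "scene" or "top" or "wrist"; returns the picture (384x512x3 uint8, red, green, blue); there is no depth.
- ctrl.get_calibration(name): a dict with "camera_matrix" (3x3 intrinsics, pixels), "cam_to_world" (4x4, takes a point from camera to world coordinates). Camera axes: x right, y up, looking along -z (the intrinsics and any distortion apply to the point x, -y, -z); pixel columns grow to the right and rows downward; lengths in m; the calibration is good to about 2 mm. A picture is of the moment at which its call begins: read the wrist's pose just before it. get_calibration takes no time and is no camera call; for the wrist camera it gives the pose at the moment of the call.
- ctrl.sign_off(): hands the job in, once; it reports no verdict.
The state is a dict: "time": time; "qpos": joint angles; "dq": joint speeds; "joint_efforts": joint torques, N m; "eef_pos": TCP position; "tcp_rot": TCP orientation; "contact_force": force on the tool from outside, world axes, zero at the start; "wrist_torque": the same for the moment, N m; "opening": opening from 0.0 (shut) to 1.0 (fully open).
Only numpy, scipy, OpenCV 4.12 (cv2) and the standard library are available. Lean on these libraries where they do the work, as an engineer would, in place of code of your own. Each camera call takes 0.05 s, during which the arm holds its last target. There are 200 camera calls.

### The job

Pick up the flat paint brush, tip it bristles-down and dip them into the round metal tub, pressing them gently on the springy soap cake inside so that it sinks a few millimetres for about a second, without ramming the cake down to its stop. Then lift the brush out and lay it down in the wooden brush rest, same side up, its handle in both notches, and let go; do not drop it from above. Leave the mug, jar, sketchbook and hammer where they are.

Things in the scene. Friction and masses are not known exactly. Their poses are not given: they have to be found in the camera images.
- brush: Loose flat brush, 195 mm long, 70-120 g, flat on the table. x: handle to bristles; z: up. Origin: handle's middle, underside (axis 10 mm above). Wooden handle x = -67.5..67.5 mm, 24 wide, 20 thick; steel ferrule to x = 95.5, 40 wide, 20 thick; stiff bristle block to x = 127.5, 38 wide, 16 thick. Balances about 30 mm ahead of the origin. Grip across the handle's 24 mm, near the origin.
- brush_tip (a point): Middle of the brush's bristle end face, x = 127.5 mm, 10 mm above its underside.
- tub: Fixed round open bare-metal tub, outer diameter 104 mm, inner 98, 60 mm high. Origin: centre of its underside, on the table. A flat white soap cake, 94 mm across, fills it from side to side; its top lies 12 to 34 mm below the rim, different each time and not reported: it has to be felt or seen.
- soap (a joint): How far the soap cake has been pressed down, in m: 0 = untouched, 0.010 = hard on its stop. It sits on a spring: it starts to give at about 2.5 N downward, needs about 3.5 N at 4 mm and 5 N at 8 mm, and rises again by itself.
- rest: Fixed wooden rest: base 124 x 90 x 10 mm; uprights 10 mm thick at x = -42 and +42 mm, each with a notch open upward, 35 mm wide, flared at the top; notch floors 40 mm, tops 68 mm above the table. Origin: centre of underside; x runs through both notches. The 74 mm between the uprights is free above the base for fingers. The brush may lie either way round.
- rest_seat (a point): Point midway between the two notches at the height of their floors (40 mm above the table): the brush's origin belongs here.
- mug: Blue mug, 80 mm diameter, 90 mm high, behind the work: leave it.
- jar: Closed amber jar, 64 mm diameter, 100 mm high, behind the work: leave it.
- sketchbook: Grey sketchbook, 150 x 210 x 18 mm, lying at the left side: leave it.
- hammer: Hammer, 190 mm long, lying at the right side: leave it.
Things that resemble listed ones, but are neither listed nor needed, are in the scene too. What is shaped like the brush but orange or pink is not meant.

How it is judged:
On the way:
1. the bristles are inside the tub and press the soap cake down by more than 2 mm for 0.5 s (value of joint soap above 0.002 m and horizontal distance between brush_tip and tub below 0.049 m and height (world z) of brush_tip below 0.062 m and contact force between brush and the fingers above 0.5 N), for 0.5 s.
At the end, for the whole second after the job is handed in: The brush lies at rest in both notches of the rest: origin within 22 mm of the seat point in plan, within 5 mm of the notch floors' height, upright within 0.12 rad, along the notches within 0.25 rad either way round; the soap is up again (pressed under 2 mm) (horizontal distance between brush and rest_seat below 0.022 m and height (world z) of brush between 0.035 and 0.045 m and angle between brush's own z axis and vertical below 0.12 rad and angle between the x axis of brush and the x axis of rest, either way round below 0.25 rad and linear speed of brush below 0.02 m/s and value of joint soap below 0.002 m); the robot touches nothing.
It fails at once if the soap cake is rammed down to its stop (more than 8.5 mm of its 10 mm) (value of joint soap above 0.0085 m).
It fails at once if the brush is let go of in the air, more than 40 mm above the notch floors (height (world z) of brush above 0.08 m and contact force between brush and anything else below 0.05 N).
It fails at once if a bystander (mug, jar, sketchbook, hammer) is moved by more than 25 mm (distance of any of mug, jar, sketchbook, hammer from where it was at the start of the episode above 0.025 m).
It also fails if it takes over 61 s, if anything falls off the work surface, if the arm or the gripper's body presses on something with over 40 N, if the wrist force passes 120 N, or if a joint passes its speed limit or range.

## Working session

There is one attempt and no reset: what is moved stays moved. The work goes in short steps, Python scripts to look and compute and a tool call to move; the robot and the scene stay as the last step left them, time stands still between calls to the robot, and variables do not carry over. Pictures are saved under pics/ and viewed, about 8 in all and at most 12, crops included, and the job is handed in when it is done.

Besides the shell and the picture viewer there is one more tool, called after "Call:" as name([rows], argument=value, ...), one row to a line, values as JSON. apply_moves: Moves the arm, as the interface text tells. Its arguments: {"type":"object","properties":{"moves":{"type":"array","items":{"type":"array","items":{"type":"array","items":{"type":"number"}}}},"force":{"type":"number"}},"required":["moves"]}

```bash
mkdir -p pics; ls; cat > h.py <<'E'
import numpy as np, cv2
from plant import ctrl
from scipy.spatial.transform import Rotation as R
def snap(cam,fn):
    im=ctrl.read_camera(cam); cv2.imwrite('pics/'+fn+'.png',cv2.cvtColor(im,cv2.COLOR_RGB2BGR)); return im
def ray(cal,u,v):
    K=np.array(cal['camera_matrix']);T=np.array(cal['cam_to_world'])
    d=np.linalg.solve(K,[u,v,1.]); d=T[:3,:3]@[d[0],-d[1],-d[2]]
    return T[:3,3],d
def onz(cal,u,v,z):
    o,d=ray(cal,u,v); return o+d*(z-o[2])/d[2]
E
python3 - <<'E'
from h import *
a=snap('top','top');b=snap('scene','scene')
for c in('top','scene'):
    k=ctrl.get_calibration(c);print(k)
s=ctrl.get_state();print(s)
E
```

```text
pics
{'camera_matrix': array([[477.72996964,   0.        , 258.1126925 ],
       [  0.        , 477.72996964, 184.52944469],
       [  0.        ,   0.        ,   1.        ]]), 'cam_to_world': array([[ 0.01294511,  0.99636564, -0.08418989,  0.44560821],
       [-0.99975771,  0.01439616,  0.01665121, -0.00821093],
       [ 0.0178027 ,  0.08395394,  0.99631059,  1.42151226],
       [ 0.        ,  0.        ,  0.        ,  1.        ]])}
{'camera_matrix': array([[461.48853575,   0.        , 248.86985492],
       [  0.        , 461.48853575, 198.56365471],
       [  0.        ,   0.        ,   1.        ]]), 'cam_to_world': array([[-0.71777023, -0.48009267,  0.50429845,  1.22831067],
       [ 0.695991  , -0.51557194,  0.49978204,  0.68486835],
       [ 0.02006044,  0.70971586,  0.70420237,  1.02678323],
       [ 0.        ,  0.        ,  0.        ,  1.        ]])}
{'time': 0.1, 'qpos': array([-1.40503278e+00,  2.87101657e-01,  1.57803293e+00,  1.79441700e-05,
        1.27860109e+00, -1.49994703e-01]), 'dq': array([ 0.00027316, -0.00288908, -0.00315982, -0.00132726,  0.00011015,
        0.0022658 ]), 'joint_efforts': array([ 1.08642420e-03, -4.07297373e+01, -2.93699062e+01, -1.14221050e-04,
        3.39471422e-03, -1.39784837e-05]), 'eef_pos': array([ 0.20954923, -0.64102473,  0.23006785]), 'tcp_rot': array([ 9.87562797e-01,  1.57221415e-01,  1.40575517e-07, -1.07154756e-03]), 'contact_force': array([0.50294094, 1.02153659, 0.21376498]), 'wrist_torque': array([0.05142336, 0.00650143, 0.03032906]), 'opening': 1.0029437554041503}
```

View pics/top.png

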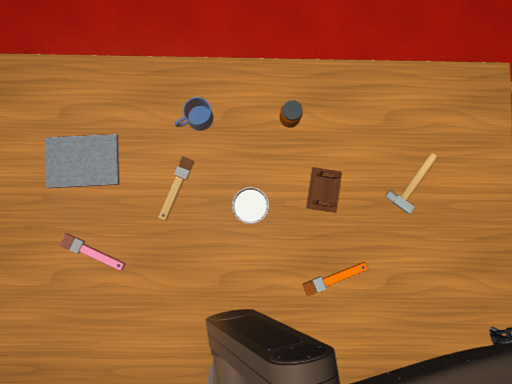

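View pics/scene.png

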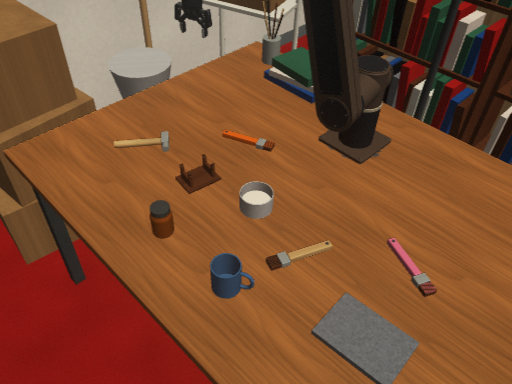

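The top view shows the wooden brush at (176,189), the tub at (250,205) and the rest at (324,190). Look-alikes for the brush are pink (93,252) and orange (337,278), both excluded, and the hammer handle at (420,175). By its description, the wooden brush with the brown bristles at (187,162) is the one I want. Next is a close crop with measurements.

```bash
python3 - <<'E'
from h import *
im=cv2.imread('pics/top.png'); cal=ctrl.get_calibration('top')
c=im[145:230,145:355]; cv2.imwrite('pics/crop.png',cv2.resize(c,None,fx=3.8,fy=3.8,interpolation=cv2.INTER_CUBIC))
hsv=cv2.cvtColor(im,cv2.COLOR_BGR2HSV)
print([ (p,hsv[p[1],p[0]].tolist()) for p in [(172,195),(182,174),(187,163),(150,200),(250,205),(325,190),(316,205),(200,230)]])
E
```

```text
[((172, 195), [18, 126, 209]), ((182, 174), [23, 6, 168]), ((187, 163), [13, 159, 120]), ((150, 200), [15, 174, 179]), ((250, 205), [38, 8, 244]), ((325, 190), [12, 173, 96]), ((316, 205), [12, 171, 103]), ((200, 230), [15, 172, 165])]
```

View pics/crop.png

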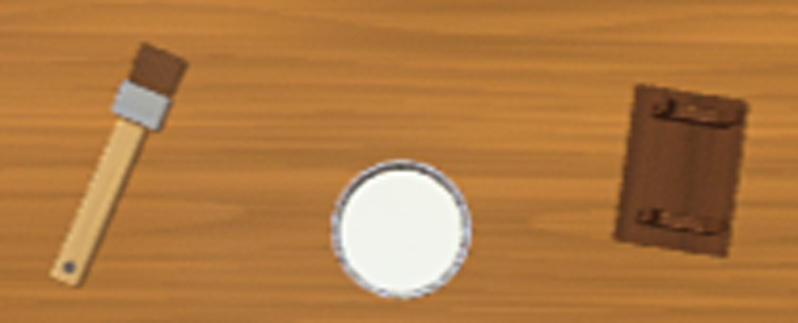

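The crop confirms it: the wooden handle runs from (68,283) to (133,125), then grey ferrule and brown bristles. The tub rim is centred near (401,228), and the rest base corners are near (635,84), (750,102), (728,258) and (613,240).

```bash
python3 - <<'E'
from h import *
im=cv2.imread('pics/top.png'); cal=ctrl.get_calibration('top')
hsv=cv2.cvtColor(im,cv2.COLOR_BGR2HSV).astype(int)
def region(m,x0,x1,y0,y1):
    z=np.zeros(m.shape,np.uint8); z[y0:y1,x0:x1]=m[y0:y1,x0:x1]
    cs,_=cv2.findContours(z,0,2); return max(cs,key=cv2.contourArea)
H,S,V=hsv[...,0],hsv[...,1],hsv[...,2]
def P(cnt,z): 
    p=np.array([onz(cal,u,v,z)[:2] for u,v in cnt.reshape(-1,2)]); return p
def rect(cnt,z):
    r=cv2.minAreaRect((P(cnt,z)*1000).astype(np.float32)); b=cv2.boxPoints(r)
    e=[b[1]-b[0],b[2]-b[1]]; l=max(e,key=np.linalg.norm); return r, np.degrees(np.arctan2(l[1],l[0]))
h=rect(region((S<148)&(V>170)&(S>60),150,200,150,225),.02); print('handle',h)
f=rect(region((S<50),165,195,160,190),.02);print('ferrule',f)
d=rect(region((V<145),178,200,150,175),.018);print('bristle',d)
a=np.array(f[0][0])-h[0][0]; print('axis deg',np.degrees(np.arctan2(a[1],a[0])),np.linalg.norm(a))
a=np.array(d[0][0])-h[0][0]; print('axis deg',np.degrees(np.arctan2(a[1],a[0])),np.linalg.norm(a))
t=region(S<60,225,275,180,230);p=P(t,.06);print('tub',cv2.minEnclosingCircle((p*1000).astype(np.float32)))
print('rest',rect(region(V<135,300,350,160,220),.01))
c=np.array([[635,84],[750,102],[728,258],[613,240]])/3.8+145
print('rest corners',P(c,.01),P(c,.01).mean(0))
# scene cross-check
im2=cv2.imread('pics/scene.png');k2=ctrl.get_calibration('scene')
print('scene rest',onz(k2,199,179,.01),'tub rim',onz(k2,256,193,.06),'brush mid',onz(k2,311,251,.02))
E
```

```text
handle (((522.08154296875, 225.8040313720703), (21.728702545166016, 132.07432556152344), 68.2000732421875), np.float32(-21.799932))
ferrule (((597.3630981445312, 194.71664428710938), (38.57098388671875, 26.243488311767578), 68.96979522705078), np.float32(68.96985))
bristle (((619.5501708984375, 184.05360412597656), (40.188228607177734, 43.297298431396484), 67.06761932373047), np.float32(-22.93234))
axis deg -22.43809262072437 81.4477635386902
axis deg -23.187742484321227 106.03410586093149
tub ((502.4200439453125, -8.709332466125488), 51.99846267700195)
rest (((552.7447509765625, -227.25), (91.08137512207031, 125.0085220336914), 82.04122924804688), np.float32(-7.958775))
rest corners [[ 0.61932554 -0.19207353]
 [ 0.6064732  -0.28254344]
 [ 0.4840028  -0.26512135]
 [ 0.49679574 -0.17532969]] [ 0.55164932 -0.228767  ]
scene rest [ 0.55612233 -0.21248664  0.01      ] tub rim [ 0.50367644 -0.00371085  0.06      ] brush mid [0.52500191 0.23756313 0.02      ]
```

```bash
cat >> h.py <<'E'
def down(yaw):
    t=np.radians(yaw);c,s=np.cos(t),np.sin(t); return R.from_matrix(np.array([[c,s,0],[s,-c,0],[0,0,-1.]]))
def tipped(yaw,tip): # brush x = -tool x, at yaw; tip = deg bristles down (about tool y)
    return down(yaw+180)*R.from_rotvec([0,tip,0],degrees=True)
def plan(wps,hand,dmax=.04,amax=7.5,show=True):
    """wps: list of (pos,R). prints relative tool-frame rows"""
    s=ctrl.get_state();p=np.array(s['eef_pos']);q=R.from_quat(s['tcp_rot']);rows=[]
    for P,Q in wps:
        P=np.array(P); n=int(np.ceil(max(np.linalg.norm(P-p)/dmax,np.degrees((q.inv()*Q).magnitude())/amax,1)))
        p0,q0=p,q;rv=(q0.inv()*Q).as_rotvec()
        for i in range(1,n+1):
            tp=p0+(P-p0)*i/n;tq=q0*R.from_rotvec(rv*i/n)
            t=np.round(q.inv().apply(tp-p),4);a=np.round(np.degrees((q.inv()*tq).as_rotvec()),1)
            p=p+q.apply(t);q=q*R.from_rotvec(a,degrees=True);rows.append([*map(float,t),*map(float,a),hand])
    print(len(rows)); 
    for r in rows: print(r)
def st():
    s=ctrl.get_state();q=R.from_quat(s['tcp_rot']).as_matrix()
    print('t',round(s['time'],2),'p',np.round(s['eef_pos'],4),'x',np.round(q[:,0],3),'z',np.round(q[:,2],3),'q',np.round(s['qpos'],2),'F',np.round(s['contact_force'],2),'op',round(s['opening'],3))
E
python3 - <<'E'
from h import *
plan([((.55,-.2,.2),down(80)),((.522,.226,.12),down(157.5))],-1,dmax=.048,amax=8)
E
```

```text
22
[0.0384, -0.0261, 0.0026, -0.0, -0.0, -5.2, -1]
[0.0406, -0.0226, 0.0025, -0.0, -0.0, -5.1, -1]
[0.0424, -0.0188, 0.0026, -0.0, -0.0, -5.2, -1]
[0.044, -0.0149, 0.0026, -0.0, -0.0, -5.1, -1]
[0.0451, -0.011, 0.0026, -0.0, -0.0, -5.2, -1]
[0.0459, -0.0068, 0.0025, -0.0, -0.1, -5.2, -1]
[0.0464, -0.0026, 0.0025, -0.1, 0.0, -5.1, -1]
[0.0464, 0.0015, 0.0025, 0.0, 0.0, -5.2, -1]
[0.046, 0.0057, 0.0025, 0.0, 0.0, -5.1, -1]
[0.0454, 0.0098, 0.0025, 0.0, 0.0, -5.2, -1]
[0.0443, 0.0138, 0.0025, 0.0, 0.0, -5.1, -1]
[0.0429, 0.0178, 0.0025, -0.0, 0.0, -5.2, -1]
[0.0415, -0.0102, 0.008, -0.0, 0.0, -7.8, -1]
[0.0424, -0.0044, 0.008, -0.0, 0.0, -7.7, -1]
[0.0427, 0.0013, 0.008, -0.0, 0.0, -7.8, -1]
[0.0421, 0.0071, 0.008, -0.0, 0.0, -7.7, -1]
[0.0408, 0.0126, 0.008, -0.0, 0.0, -7.8, -1]
[0.0387, 0.0181, 0.0079, -0.0, 0.0, -7.7, -1]
[0.0359, 0.0231, 0.008, -0.0, 0.0, -7.8, -1]
[0.0325, 0.0277, 0.008, -0.0, -0.0, -7.7, -1]
[0.0284, 0.0319, 0.008, -0.0, -0.0, -7.8, -1]
[0.0239, 0.0354, 0.008, -0.0, -0.0, -7.7, -1]
```

Call:
apply_moves([
  [[0.038,-0.026,0.0026,0,0,-5.2,-1],[0.041,-0.023,0.0026,0,0,-5.2,-1],[0.042,-0.019,0.0026,0,0,-5.2,-1],[0.044,-0.015,0.0026,0,0,-5.2,-1],[0.045,-0.011,0.0026,0,0,-5.2,-1],[0.046,-0.007,0.0026,0,0,-5.2,-1],[0.046,-0.003,0.0026,0,0,-5.2,-1],[0.046,0.0015,0.0026,0,0,-5.2,-1],[0.046,0.006,0.0026,0,0,-5.2,-1],[0.045,0.01,0.0026,0,0,-5.2,-1],[0.044,0.014,0.0026,0,0,-5.2,-1],[0.043,0.018,0.0026,0,0,-5.2,-1]],
], force=60)

```text
time: 1.3
eef_pos: [0.5455, -0.1792, 0.1923]
tcp_rot: [0.753, 0.658, 0.001, -0.005]
contact_force: [0.1, -0.7, 0.5]
opening: 1.003
```

Call:
apply_moves([
  [[0.0415,-0.01,0.008,0,0,-7.8,-1],[0.0424,-0.0044,0.008,0,0,-7.8,-1],[0.0427,0.0013,0.008,0,0,-7.7,-1],[0.0421,0.0071,0.008,0,0,-7.8,-1],[0.0408,0.0126,0.008,0,0,-7.7,-1],[0.0387,0.018,0.008,0,0,-7.8,-1],[0.036,0.023,0.008,0,0,-7.7,-1],[0.0325,0.0277,0.008,0,0,-7.8,-1],[0.0284,0.032,0.008,0,0,-7.7,-1],[0.024,0.035,0.008,0,0,-7.8,-1],[0,0,0,0,0,0,-1]],
])

```text
time: 2.4
eef_pos: [0.4821, 0.2652, 0.1086]
tcp_rot: [0.142, 0.99, 0.003, -0.005]
contact_force: [-1.3, -1.3, -0.1]
opening: 1.005
```

```bash
python3 - <<'E'
from h import *
st(); snap('wrist','w1'); 
c=ctrl.get_calibration('wrist')
np.save('w1K.npy',c['camera_matrix']);np.save('w1T.npy',c['cam_to_world'])
plan([((.522,.226,.12),down(157.5))],-1)
E
```

```text
t 2.4 p [0.4821 0.2652 0.1086] x [-0.96   0.28   0.011] z [-0.009  0.008 -1.   ] q [ 0.31  0.15  1.98  0.01  1.02 -0.98] F [-1.26 -1.26 -0.13] op 1.005
2
[-0.0241, -0.0124, -0.0058, 0.1, -0.3, 3.0, -1]
[-0.0247, -0.0112, -0.0057, 0.1, -0.3, 3.0, -1]
```

View pics/w1.png

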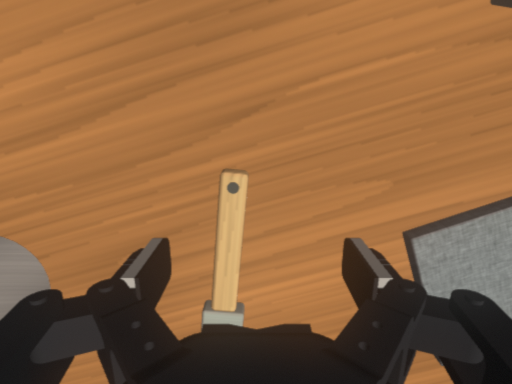

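The wrist view shows the wooden handle with its end edge at (234,170) and its ferrule joint at (225,311). The jaws are open on both sides. I'll refine the pose from these points.

```bash
python3 - <<'E'
from h import *
cal=dict(camera_matrix=np.load('w1K.npy'),cam_to_world=np.load('w1T.npy'))
a=onz(cal,234.5,171.5,.02)[:2];b=onz(cal,225,310,.02)[:2]
d=b-a;print(a,b,np.linalg.norm(d),'yaw',np.degrees(np.arctan2(d[1],d[0])),'mid',(a+b)/2)
print(onz(cal,217.5,250,.02)-onz(cal,241.5,250,.02))
y=np.degrees(np.arctan2(d[1],d[0])); m=(a+b)/2
plan([((m[0],m[1],.06),down(y+180)),((m[0],m[1],.012),down(y+180)),((m[0],m[1],.003),down(y+180))],-1,dmax=.025)
E
```

```text
[0.45874021 0.25303135] [0.5820023  0.20473933] 0.1323845206098187 yaw -21.39441495079319 mid [0.52037125 0.22888534]
[-0.00598404 -0.02018229  0.        ]
6
[-0.0155, -0.0076, 0.0161, 0.1, -0.2, 1.6, -1]
[-0.0156, -0.0071, 0.0162, 0.0, -0.2, 1.7, -1]
[-0.0157, -0.0067, 0.0163, 0.1, -0.2, 1.6, -1]
[-0.0, -0.0, 0.024, 0.0, 0.0, 0.0, -1]
[-0.0, -0.0, 0.024, 0.0, 0.0, 0.0, -1]
[-0.0, -0.0, 0.009, 0.0, 0.0, 0.0, -1]
```

Call:
apply_moves([
  [[-0.0155,-0.0074,0.016,0.1,-0.2,1.6,-1],[-0.0155,-0.007,0.016,0,-0.2,1.6,-1],[-0.0155,-0.0067,0.016,0.1,-0.2,1.4,-1],[0,0,0.01,0,0,0,-1],[0,0,0,0,0,0,-1],[0,0,0,0,0,0,-1]],
])

```text
time: 3.05
eef_pos: [0.5221, 0.2248, 0.0497]
tcp_rot: [0.187, 0.982, -0.0, 0.001]
contact_force: [0.0, 0.6, 0.4]
opening: 0.999
```

```bash
python3 - <<'E'
from h import *
st()
plan([((.5203,.2285,.025),down(158.2)),((.5203,.2285,.003),down(158.2))],-1,dmax=.015)
E
```

```text
t 3.05 p [0.5221 0.2248 0.0497] x [-0.93   0.368 -0.002] z [ 0.002 -0.001 -1.   ] q [ 0.23  0.27  1.96 -0.    0.91 -0.96] F [0.04 0.61 0.4 ] op 0.999
4
[0.0015, 0.0014, 0.0123, -0.0, 0.0, 0.1, -1]
[0.0016, 0.0014, 0.0124, -0.0, 0.1, 0.1, -1]
[-0.0, -0.0, 0.011, -0.0, -0.0, 0.0, -1]
[-0.0, -0.0, 0.011, -0.0, -0.0, 0.0, -1]
```

Call:
apply_moves([
  [[0.0015,0.0014,0.012,0,0,0.1,-1],[0.0015,0.0014,0.012,0,0,0,-1],[0,0,0.012,0,0,0,-1],[0,0,0.004,0,0,0,-1],[0,0,0,0,0,0,-1],[0,0,0,0,0,0,-1]],
])

```text
time: 3.65
eef_pos: [0.5196, 0.2302, 0.0075]
tcp_rot: [0.187, 0.982, 0.0, 0.001]
contact_force: [-0.7, -0.6, 1.0]
opening: 1.001
```

Call:
apply_moves([
  [[0,-0.0015,0.004,0,0,0,-1],[0,0,0,0,0,0,0.3],[0,0,0,0,0,0,1],[0,0,0,0,0,0,1],[0,0,0,0,0,0,1],[0,0,0,0,0,0,1],[0,0,0,0,0,0,1],[0,0,0,0,0,0,1],[0,0,0,0,0,0,1]],
], force=80)

```text
time: 4.55
eef_pos: [0.5203, 0.2289, 0.0049]
tcp_rot: [0.187, 0.982, 0.001, 0.003]
contact_force: [0.4, -0.0, 0.9]
opening: 0.258
```

```bash
python3 - <<'E'
from h import *
st()
E
```

```text
t 4.55 p [0.5203 0.2289 0.0049] x [-0.93   0.368 -0.005] z [ 0.006  0.    -1.   ] q [ 0.24  0.35  1.97 -0.    0.82 -0.96] F [ 0.4  -0.03  0.89] op 0.258
```

Gripped: the opening is 0.258, about 22 mm. Next I lift, yaw and start tipping.

```bash
python3 - <<'E'
from h import *
plan([((.52,.228,.08),down(158)),((.52,.05,.27),down(90)),((.52,.05,.28),tipped(-90,20))],1,dmax=.035,amax=7.5)
E
```

```text
16
[-0.0001, -0.0003, -0.025, 0.0, 0.1, 0.1, 1]
[-0.0001, -0.0002, -0.0251, 0.1, 0.1, 0.2, 1]
[-0.0001, -0.0003, -0.025, 0.0, 0.1, 0.1, 1]
[-0.0067, -0.0165, -0.019, 0.0, -0.0, 6.8, 1]
[-0.0085, -0.0156, -0.019, 0.0, -0.0, 6.8, 1]
[-0.0104, -0.0145, -0.0191, 0.0, -0.0, 6.8, 1]
[-0.012, -0.0131, -0.019, 0.0, -0.0, 6.8, 1]
[-0.0134, -0.0116, -0.019, 0.0, -0.0, 6.8, 1]
[-0.0148, -0.01, -0.019, 0.0, -0.0, 6.8, 1]
[-0.0158, -0.0081, -0.019, 0.0, -0.0, 6.8, 1]
[-0.0167, -0.0062, -0.019, 0.0, -0.0, 6.8, 1]
[-0.0172, -0.0042, -0.0191, 0.0, -0.0, 6.8, 1]
[-0.0177, -0.0021, -0.019, 0.0, -0.0, 6.8, 1]
[-0.0, -0.0, -0.0033, 0.0, 6.7, 0.0, 1]
[0.0004, -0.0, -0.0033, 0.0, 6.6, 0.0, 1]
[0.0008, -0.0, -0.0033, 0.0, 6.7, 0.0, 1]
```

Call:
apply_moves([
  [[0,0,-0.025,0,0,0,1],[0,0,-0.025,0,0,0,1],[0,0,-0.025,0,0,0,1],[-0.007,-0.0165,-0.019,0,0,6.8,1],[-0.0085,-0.0155,-0.019,0,0,6.8,1],[-0.0105,-0.0145,-0.019,0,0,6.8,1],[-0.012,-0.013,-0.019,0,0,6.8,1],[-0.0135,-0.0115,-0.019,0,0,6.8,1],[-0.015,-0.01,-0.019,0,0,6.8,1],[-0.016,-0.008,-0.019,0,0,6.8,1],[-0.017,-0.006,-0.019,0,0,6.8,1],[-0.017,-0.004,-0.019,0,0,6.8,1]],
])

```text
time: 5.75
eef_pos: [0.5133, 0.0641, 0.252]
tcp_rot: [0.676, 0.737, -0.004, -0.003]
contact_force: [0.2, -0.1, -1.2]
opening: 0.258
```

Call:
apply_moves([
  [[-0.0175,-0.002,-0.019,0,0,6.8,1],[0,0,-0.0033,0,6.7,0,1],[0,0,-0.0033,0,6.7,0,1],[0,0,-0.0033,0,6.7,0,1],[0,0,0,0,0,0,1]],
])

```text
time: 6.25
eef_pos: [0.5138, 0.043, 0.2855]
tcp_rot: [0.71, 0.681, 0.128, -0.125]
contact_force: [-0.4, 0.7, -0.7]
opening: 0.259
```

```bash
python3 - <<'E'
from h import *
st()
plan([((.52,0,.3),tipped(-90,85))],1,dmax=.035,amax=7.5)
E
```

```text
t 6.25 p [0.5138 0.043  0.2855] x [0.039 0.935 0.351] z [ 0.011  0.351 -0.936] q [-0.28 -0.11  1.93  0.35  1.42 -0.31] F [-0.39  0.68 -0.73] op 0.259
9
[-0.0039, 0.0009, -0.0032, 0.2, 7.2, -0.2, 1]
[-0.0034, 0.0008, -0.0036, 0.2, 7.1, -0.2, 1]
[-0.003, 0.0009, -0.0041, 0.2, 7.2, -0.1, 1]
[-0.0024, 0.0008, -0.0044, 0.2, 7.1, -0.2, 1]
[-0.0019, 0.0008, -0.0046, 0.2, 7.2, -0.2, 1]
[-0.0013, 0.0007, -0.0049, 0.2, 7.1, -0.2, 1]
[-0.0007, 0.0008, -0.005, 0.2, 7.2, -0.2, 1]
[-0.0, 0.0007, -0.005, 0.2, 7.2, -0.1, 1]
[0.0005, 0.0007, -0.0051, 0.2, 7.1, -0.2, 1]
```

Call:
apply_moves([
  [[-0.004,0.001,-0.003,0.2,7.2,-0.2,1],[-0.0035,0.001,-0.0035,0.2,7.2,-0.2,1],[-0.003,0.001,-0.004,0.2,7.2,-0.2,1],[-0.0025,0.001,-0.0045,0.2,7.2,-0.2,1],[-0.002,0.001,-0.0045,0.2,7.2,-0.2,1],[-0.0015,0.001,-0.005,0.2,7.2,-0.2,1],[-0.001,0.001,-0.005,0.2,7.2,-0.2,1],[0,0.001,-0.005,0.2,7.2,-0.2,1],[0,0.001,-0.005,0.2,5,-0.2,1],[0,0,0,0,0,0,1]],
])

```text
time: 7.25
eef_pos: [0.5211, 0.0034, 0.295]
tcp_rot: [0.524, 0.527, 0.467, -0.48]
contact_force: [-0.6, 0.6, -0.9]
opening: 0.253
```

```bash
python3 - <<'E'
from h import *
st(); a=snap('scene','s2'); b=snap('top','t2')
a=a[60:300,150:400]; b=b[60:300,130:380]
cv2.imwrite('pics/c2.png',cv2.cvtColor(cv2.resize(np.hstack([a,b]),None,fx=1.6,fy=1.6),cv2.COLOR_RGB2BGR))
E
```

```text
t 7.25 p [0.5211 0.0034 0.295 ] x [0.009 0.105 0.994] z [-0.016  0.994 -0.104] q [-0.61  0.26  1.92  1.09  2.   -0.75] F [-0.65  0.65 -0.89] op 0.253
```

View pics/c2.png

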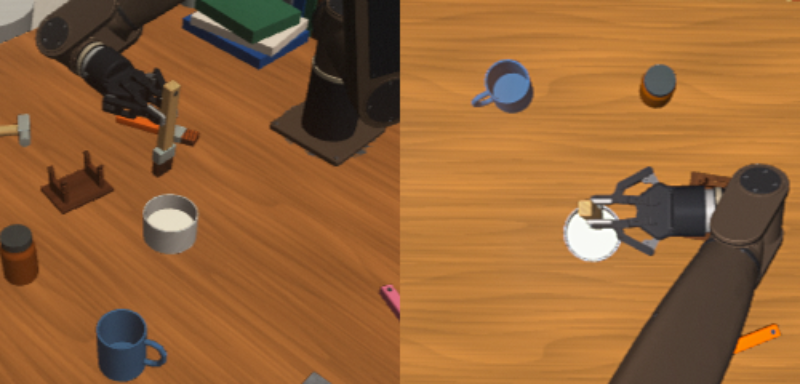

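The left half (scene) shows the brush bristles-down with its tip at (163,172), beside and above the tub at (170,222). The right half (top) shows the handle end at (590,208) over the tub at (592,232). Next I estimate the soap height from the first scene picture and plan the approach.

```bash
cat >> h.py <<'E'
def tip():
    s=ctrl.get_state();q=R.from_quat(s['tcp_rot']).as_matrix();return np.array(s['eef_pos'])-.1275*q[:,0]-.005*q[:,2]
def fz(n=1):
    s=ctrl.get_state();return s['contact_force'],s['wrist_torque']
E
python3 - <<'E'
from h import *
im=cv2.imread('pics/scene.png');k=ctrl.get_calibration('scene')
hsv=cv2.cvtColor(im,cv2.COLOR_BGR2HSV)
C=np.array([.503,-.008])
T=np.array(k['cam_to_world']);K=np.array(k['camera_matrix'])
def proj(p):
    c=np.linalg.inv(T)@[*p,1];c=c[:3]*[1,-1,-1];u=K@c;return u[:2]/u[2]
away=(C-T[:2,3]);away/=np.linalg.norm(away)
for nm,r,z in(('rim far inner',.049,.06),('rim near inner',-.049,.06),('far48',.048,.048),('far26',.048,.026),('far36',.048,.036)):
    print(nm,proj([*(C+away*r),z]).round(1))
u0=int(round(proj([*C,.05])[0]))
for v in range(178,222): print(v,hsv[v,u0].tolist(),end=' ')
print(); print('tip',tip())
ti=tip(); d=np.array([.503,-.008])-ti[:2]; p=np.array(ctrl.get_state()['eef_pos']);print(d)
E
```

```text
rim far inner [255.6 181.2]
rim near inner [254.7 203.7]
far48 [255.5 184.2]
far26 [255.3 189.4]
far36 [255.4 187. ]
178 [13, 180, 153] 179 [13, 177, 151] 180 [13, 179, 148] 181 [15, 68, 176] 182 [15, 46, 123] 183 [15, 39, 118] 184 [13, 41, 118] 185 [14, 37, 117] 186 [16, 37, 116] 187 [15, 41, 113] 188 [16, 42, 115] 189 [14, 38, 113] 190 [18, 43, 166] 191 [20, 41, 222] 192 [20, 39, 223] 193 [20, 40, 225] 194 [20, 40, 222] 195 [21, 40, 223] 196 [20, 40, 225] 197 [20, 40, 225] 198 [20, 40, 225] 199 [19, 39, 225] 200 [20, 40, 224] 201 [20, 41, 225] 202 [20, 40, 224] 203 [19, 38, 226] 204 [18, 35, 190] 205 [13, 39, 104] 206 [15, 42, 108] 207 [16, 36, 107] 208 [15, 38, 107] 209 [16, 40, 109] 210 [16, 44, 111] 211 [15, 37, 109] 212 [15, 42, 109] 213 [14, 44, 111] 214 [16, 44, 110] 215 [15, 41, 112] 216 [16, 35, 110] 217 [14, 39, 112] 218 [14, 83, 123] 219 [13, 175, 156] 220 [13, 178, 162] 221 [13, 176, 158] 
tip [ 0.52095619 -0.01493857  0.17086249]
[-0.01795619  0.00693857]
```

```bash
python3 - <<'E'
from h import *
Q=tipped(-90,90)
plan([((.503,-.003,.215),Q),((.503,-.003,.165),Q)],1,dmax=.02)
E
```

```text
8
[-0.0165, -0.0036, 0.0005, -0.2, 1.2, -0.1, 1]
[-0.0165, -0.0036, 0.0001, -0.2, 1.3, -0.0, 1]
[-0.0165, -0.0037, -0.0002, -0.1, 1.2, -0.1, 1]
[-0.0164, -0.0037, -0.0007, -0.2, 1.2, -0.0, 1]
[-0.0165, -0.0036, -0.0009, -0.2, 1.3, -0.1, 1]
[-0.0167, -0.0, -0.0, -0.0, -0.0, -0.0, 1]
[-0.0166, -0.0, -0.0, -0.0, -0.0, -0.0, 1]
[-0.0167, -0.0, -0.0001, -0.0, -0.0, -0.0, 1]
```

Call:
apply_moves([
  [[-0.0165,-0.0036,0.0005,-0.2,1.2,-0.1,1],[-0.0165,-0.0036,0,-0.2,1.2,0,1],[-0.0165,-0.0036,0,-0.2,1.2,-0.1,1],[-0.0165,-0.0036,-0.0007,-0.2,1.2,0,1],[-0.0165,-0.0036,-0.001,-0.2,1.2,-0.1,1],[0,0,0,0,0,0,1],[0,0,0,0,0,0,1]],
])

```text
time: 8.05
eef_pos: [0.5059, -0.0002, 0.2199]
tcp_rot: [0.501, 0.514, 0.493, -0.492]
contact_force: [-0.1, 0.3, -0.8]
opening: 0.255
```

```bash
python3 - <<'E'
from h import *
st();print(tip(),fz())
Q=tipped(-90,90)
plan([((.503,-.003,.170),Q)],1,dmax=.01)
E
```

```text
t 8.05 p [ 5.059e-01 -2.000e-04  2.199e-01] x [-0.014  0.03   0.999] z [-0.011  0.999 -0.03 ] q [-0.64  0.39  1.97  1.06  1.98 -0.93] F [-0.07  0.33 -0.77] op 0.255
[ 0.50774223 -0.0090386   0.0925926 ] (array([-0.06528786,  0.32777341, -0.76519394]), array([-0.57498029, -0.04080515, -0.01862083]))
6
[-0.0083, -0.0006, -0.0002, -0.1, 0.3, 0.1, 1]
[-0.0083, -0.0006, -0.0003, -0.1, 0.3, 0.2, 1]
[-0.0083, -0.0005, -0.0003, -0.1, 0.3, 0.1, 1]
[-0.0084, -0.0006, -0.0003, -0.1, 0.2, 0.1, 1]
[-0.0083, -0.0005, -0.0004, -0.1, 0.3, 0.2, 1]
[-0.0083, -0.0005, -0.0004, -0.1, 0.3, 0.1, 1]
```

Call:
apply_moves([
  [[-0.0083,-0.0006,-0.0003,-0.1,0.3,0.1,1],[-0.0083,-0.0006,-0.0003,-0.1,0.3,0.1,1],[-0.0083,-0.0006,-0.0003,-0.1,0.3,0.1,1],[-0.0083,-0.0006,-0.0003,-0.1,0.3,0.1,1],[-0.0083,-0.0006,-0.0003,-0.1,0.3,0.1,1],[-0.0073,-0.0006,-0.0003,-0.1,0.3,0.1,1],[0,0,0,0,0,0,1],[0,0,0,0,0,0,1]],
])

```text
time: 8.85
eef_pos: [0.5042, -0.0034, 0.1695]
tcp_rot: [0.498, 0.503, 0.501, -0.498]
contact_force: [0.5, 0.0, -1.1]
opening: 0.257
```

```bash
python3 - <<'E'
from h import *
st();print(tip(),fz())
a=snap('scene','s3')[130:250,190:320]
cv2.imwrite('pics/c3.png',cv2.cvtColor(cv2.resize(a,None,fx=4,fy=4),cv2.COLOR_RGB2BGR))
E
```

```text
t 8.85 p [ 0.5042 -0.0034  0.1695] x [-0.008  0.002  1.   ] z [-0.001  1.    -0.002] q [-0.64  0.5   1.96  1.04  1.96 -1.01] F [ 0.53  0.01 -1.11] op 0.257
[ 0.50517601 -0.00866376  0.0419669 ] (array([ 0.52638509,  0.01314982, -1.10684566]), array([-0.64869932, -0.00501516, -0.05286099]))
```

View pics/c3.png

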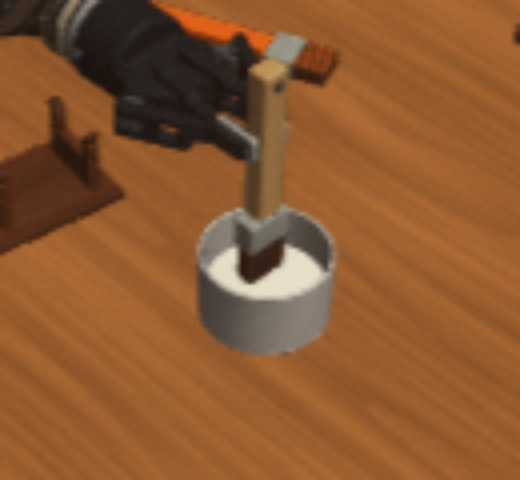

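The bristles are inside the tub rim at (262,265), over the soap and clear of the walls. I'll feel downward in small steps.

Call:
apply_moves([
  [[-0.003,0,0,0,0,0,1],[-0.003,0,0,0,0,0,1],[-0.003,0,0,0,0,0,1],[-0.001,0,0,0,0,0,1],[0,0,0,0,0,0,1],[0,0,0,0,0,0,1]],
])

```text
time: 9.5
eef_pos: [0.5046, -0.0035, 0.1595]
tcp_rot: [0.498, 0.504, 0.501, -0.497]
contact_force: [0.8, -0.7, -1.0]
opening: 0.259
```

Call:
apply_moves([
  [[-0.0015,0,0,0,0,0,1],[0,0,0,0,0,0,1]],
])

```text
time: 9.7
eef_pos: [0.5047, -0.0036, 0.1581]
tcp_rot: [0.498, 0.504, 0.501, -0.497]
contact_force: [0.8, 0.1, -0.9]
opening: 0.254
```

Call:
apply_moves([
  [[-0.0015,0,0,0,0,0,1],[0,0,0,0,0,0,1]],
])

```text
time: 9.9
eef_pos: [0.5047, -0.0036, 0.1565]
tcp_rot: [0.498, 0.504, 0.501, -0.497]
contact_force: [0.7, -0.2, -0.9]
opening: 0.256
```

Call:
apply_moves([
  [[-0.0015,0,0,0,0,0,1],[0,0,0,0,0,0,1]],
])

```text
time: 10.1
eef_pos: [0.5048, -0.0036, 0.1548]
tcp_rot: [0.498, 0.504, 0.501, -0.497]
contact_force: [-0.0, 0.4, -1.1]
opening: 0.256
```

Call:
apply_moves([
  [[-0.0015,0,0,0,0,0,1],[0,0,0,0,0,0,1]],
])

```text
time: 10.3
eef_pos: [0.5049, -0.0038, 0.1544]
tcp_rot: [0.497, 0.504, 0.502, -0.497]
contact_force: [-0.7, -0.3, 1.2]
opening: 0.255
```

Call:
apply_moves([
  [[-0.0015,0,0,0,0,0,1]],
])

```text
time: 10.4
eef_pos: [0.5049, -0.004, 0.1534]
tcp_rot: [0.497, 0.504, 0.502, -0.498]
contact_force: [-0.9, -0.5, 1.9]
opening: 0.255
```

Call:
apply_moves([
  [[-0.0015,0,0,0,0,0,1]],
])

```text
time: 10.5
eef_pos: [0.5049, -0.004, 0.1522]
tcp_rot: [0.496, 0.504, 0.502, -0.498]
contact_force: [-0.5, 0.1, 2.8]
opening: 0.26
```

Call:
apply_moves([
  [[-0.0015,0,0,0,0,0,1]],
])

```text
time: 10.6
eef_pos: [0.5049, -0.0041, 0.151]
tcp_rot: [0.496, 0.504, 0.502, -0.498]
contact_force: [-0.5, -0.4, 2.5]
opening: 0.259
```

Call:
apply_moves([
  [[-0.0005,0,0,0,0,0,1],[-0.0003,0,0,0,0,0,1]],
])

```text
time: 10.8
eef_pos: [0.5049, -0.0042, 0.1504]
tcp_rot: [0.496, 0.503, 0.503, -0.498]
contact_force: [-0.7, -0.7, 2.2]
opening: 0.256
```

Depth by height is about 4.2 mm and the force change is about 3.4 N, which agree. I'll hold there.

Call:
apply_moves([
  [[0,0,0,0,0,0,1],[0,0,0,0,0,0,1],[0,0,0,0,0,0,1]],
])

```text
time: 11.1
eef_pos: [0.5049, -0.0043, 0.1506]
tcp_rot: [0.495, 0.503, 0.503, -0.499]
contact_force: [-0.3, -0.8, 2.9]
opening: 0.254
```

```bash
python3 - <<'E'
from h import *
st();print(tip(),fz())
a=snap('scene','s4')[150:230,210:300]
cv2.imwrite('pics/c4.png',cv2.cvtColor(cv2.resize(a,None,fx=5,fy=5),cv2.COLOR_RGB2BGR))
st()
E
```

```text
t 11.1 p [ 0.5049 -0.0043  0.1506] x [-0.012 -0.003  1.   ] z [-0.004  1.     0.003] q [-0.64  0.54  1.95  1.03  1.94 -1.04] F [-0.33 -0.79  2.88] op 0.254
[ 0.50642469 -0.00894976  0.02310788] (array([-0.33343236, -0.79258089,  2.87667242]), array([-0.08647319,  0.12501148,  0.10327835]))
t 11.15 p [ 0.5049 -0.0043  0.1506] x [-0.012 -0.003  1.   ] z [-0.004  1.     0.003] q [-0.64  0.54  1.95  1.03  1.94 -1.04] F [-0.01 -0.34  3.21] op 0.256
```

View pics/c4.png

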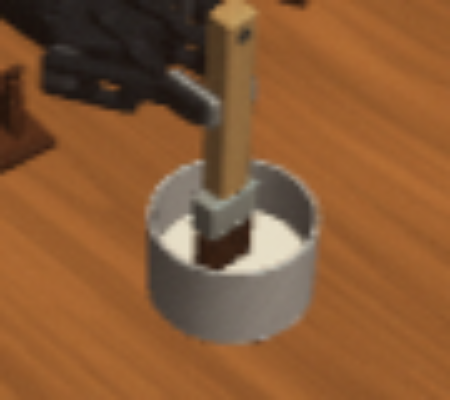

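The bristles at (220,250) press on the soap, whose white surface at (280,240) now sits lower in the tub. The force change is about 4 N. I'll hold a little longer, then lift.

Call:
apply_moves([
  [[0,0,0,0,0,0,1],[0,0,0,0,0,0,1],[0,0,0,0,0,0,1],[0,0,0,0,0,0,1],[0,0,0,0,0,0,1],[0,0,0,0,0,0,1]],
])

```text
time: 11.75
eef_pos: [0.5048, -0.0043, 0.1507]
tcp_rot: [0.495, 0.503, 0.503, -0.499]
contact_force: [-0.4, 0.2, 2.7]
opening: 0.257
```

Call:
apply_moves([
  [[0.01,0,0,0,0,0,1],[0.02,0,0,0,0,0,1],[0.025,0,0,0,0,0,1],[0.025,0,0,0,0,0,1],[0.025,0,0,0,0,0,1],[0.025,0,0,0,0,0,1],[0.015,0,0,0,0,0,1]],
])

```text
time: 12.45
eef_pos: [0.5032, -0.0021, 0.2958]
tcp_rot: [0.502, 0.503, 0.499, -0.497]
contact_force: [0.1, 0.4, -2.0]
opening: 0.257
```

```bash
python3 - <<'E'
from h import *
st()
print('to rest: brush yaw -8'); plan([((.53,-.05,.29),tipped(-90,0)),((.552,-.228,.2),down(172))],1,dmax=.03,amax=7.5)
E
```

```text
t 12.45 p [ 0.5032 -0.0021  0.2958] x [-0.004  0.008  1.   ] z [ 0.002  1.    -0.008] q [-0.64  0.26  1.97  1.13  2.06 -0.78] F [ 0.11  0.38 -1.96] op 0.257
to rest: brush yaw -8
23
[-0.0005, 0.0022, -0.004, 0.0, -7.5, 0.0, 1]
[-0.0011, 0.0023, -0.0039, 0.0, -7.4, 0.0, 1]
[-0.0015, 0.0022, -0.0037, 0.1, -7.5, 0.0, 1]
[-0.002, 0.0023, -0.0035, -0.0, -7.4, 0.0, 1]
[-0.0024, 0.0022, -0.0032, 0.0, -7.5, 0.0, 1]
[-0.0029, 0.0022, -0.0028, 0.0, -7.5, 0.0, 1]
[-0.0031, 0.0023, -0.0025, 0.1, -7.4, 0.0, 1]
[-0.0035, 0.0022, -0.002, -0.0, -7.5, 0.1, 1]
[-0.0037, 0.0022, -0.0016, -0.0, -7.4, -0.0, 1]
[-0.0039, 0.0023, -0.001, 0.0, -7.5, -0.0, 1]
[-0.0039, 0.0022, -0.0006, 0.0, -7.5, -0.0, 1]
[-0.0041, 0.0022, -0.0, 0.0, -7.4, -0.0, 1]
[-0.0162, 0.002, 0.0082, 0.0, 0.0, -7.5, 1]
[-0.0163, -0.0001, 0.0081, 0.0, 0.0, -7.4, 1]
[-0.0161, -0.0022, 0.0082, 0.0, 0.0, -7.5, 1]
[-0.0158, -0.0044, 0.0082, 0.0, 0.0, -7.4, 1]
[-0.015, -0.0063, 0.0082, 0.0, 0.0, -7.5, 1]
[-0.0141, -0.0082, 0.0081, 0.0, 0.0, -7.4, 1]
[-0.0129, -0.0099, 0.0082, 0.0, 0.0, -7.5, 1]
[-0.0115, -0.0116, 0.0082, 0.0, 0.0, -7.5, 1]
[-0.0099, -0.013, 0.0082, 0.0, 0.0, -7.4, 1]
[-0.0081, -0.0141, 0.0081, 0.0, 0.0, -7.5, 1]
[-0.0063, -0.0151, 0.0082, 0.0, 0.0, -7.4, 1]
```

Call:
apply_moves([
  [[-0.0005,0.0022,-0.004,0,-7.5,0,1],[-0.001,0.0022,-0.004,0,-7.5,0,1],[-0.0015,0.0022,-0.0037,0,-7.5,0,1],[-0.002,0.0022,-0.0035,0,-7.5,0,1],[-0.0025,0.0022,-0.0032,0,-7.5,0,1],[-0.003,0.0022,-0.0028,0,-7.5,0,1],[-0.003,0.0022,-0.0025,0,-7.5,0,1],[-0.0035,0.0022,-0.002,0,-7.5,0,1],[-0.0037,0.0022,-0.0016,0,-7.5,0,1],[-0.004,0.0022,-0.001,0,-7.5,0,1],[-0.004,0.0022,-0.0006,0,-7,0,1],[-0.004,0.0022,0,0,-6,0,1]],
])

```text
time: 13.65
eef_pos: [0.5298, -0.0556, 0.2939]
tcp_rot: [0.712, 0.701, -0.012, 0.025]
contact_force: [0.4, 1.0, -1.0]
opening: 0.256
```

Call:
apply_moves([
  [[-0.016,0.002,0.008,0,0,-7.5,1],[-0.016,0,0.008,0,0,-7.5,1],[-0.016,-0.002,0.008,0,0,-7.5,1],[-0.016,-0.0045,0.008,0,0,-7.5,1],[-0.015,-0.0065,0.008,0,0,-7.5,1],[-0.014,-0.008,0.008,0,0,-7.5,1],[-0.013,-0.01,0.008,0,0,-7.5,1],[-0.0115,-0.0115,0.008,0,0,-7.5,1],[-0.01,-0.013,0.008,0,0,-7.5,1],[-0.008,-0.014,0.008,0,0,-7,1],[-0.006,-0.015,0.008,0,0,-5,1],[0,0,0,0,0,0,1]],
])

```text
time: 14.85
eef_pos: [0.5554, -0.2365, 0.2113]
tcp_rot: [0.067, 0.997, -0.026, 0.015]
contact_force: [-0.4, 0.7, -1.2]
opening: 0.259
```

```bash
python3 - <<'E'
from h import *
st()
snap('wrist','w5'); snap('top','t5'); snap('scene','s5')
a=cv2.imread('pics/w5.png');b=cv2.imread('pics/t5.png')[140:260,260:420]
cv2.imwrite('pics/c5.png',np.hstack([cv2.resize(a,(400,300)),cv2.resize(b,(400,300))]))
c=ctrl.get_calibration('wrist');np.save('w5T.npy',c['cam_to_world'])
plan([((.552,-.228,.13),down(172))],1,dmax=.03,amax=7.5)
E
```

```text
t 14.85 p [ 0.5554 -0.2365  0.2113] x [-0.991  0.133 -0.034] z [ 0.027 -0.054 -0.998] q [-0.56  0.12  1.81 -0.03  1.16 -1.98] F [-0.35  0.7  -1.2 ] op 0.259
3
[0.0026, 0.0035, 0.0274, -1.0, 0.7, 0.1, 1]
[0.0023, 0.0029, 0.0276, -0.9, 0.7, 0.1, 1]
[0.002, 0.0026, 0.0276, -1.0, 0.7, 0.1, 1]
```

View pics/c5.png

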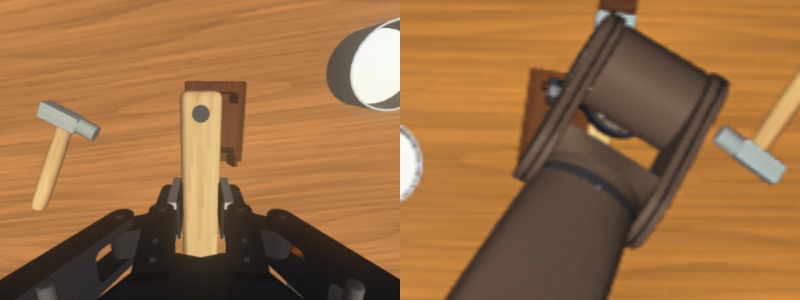

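Left (wrist): the handle is firmly held with its end at (201,92), and the rest's near base edge runs from (185,82) to (246,82). The rest's notches are partly hidden under the brush. Right (top): the wrist is over the rest. I'll check the rest and the handle end numerically.

```bash
python3 - <<'E'
from h import *
im=cv2.imread('pics/w5.png');cal=dict(camera_matrix=np.load('w1K.npy'),cam_to_world=np.load('w5T.npy'))
hsv=cv2.cvtColor(im,cv2.COLOR_BGR2HSV);S,V=hsv[...,1].astype(int),hsv[...,2].astype(int)
# handle end and rest base edge corners
for v in (104,150,200):
    print(v,[int(x) for x in np.where((S[v]<150)&(V[v]>150))[0][[0,-1]]] if ((S[v]<150)&(V[v]>150)).any() else None, [int(x) for x in np.where((V[v]<115))[0]][:1],[int(x) for x in np.where((V[v]<115))[0]][-1:])
for u in (248,258,268,300): print('col',u,[(v,hsv[v,u].tolist()) for v in range(98,124,3)])
s=ctrl.get_state();p=np.array(s['eef_pos']);q=R.from_quat(s['tcp_rot'])
e=onz(cal,256,118,p[2]+.013);print('handle end in tool',q.inv().apply(e-p))
for uv in((237,105),(314,104)): print(onz(cal,*uv,.01))
a=np.radians(-8);X=np.array([np.cos(a),np.sin(a)]);Y=np.array([-X[1],X[0]])
for sx,sy in((-62,45),(-62,-45)): print('expected',np.array([.552,-.228])+X*sx/1e3+Y*sy/1e3)
E
```

```text
104 [416, 511] [253] [447]
150 [47, 511] [248] [311]
200 [58, 281] [290] [301]
col 248 [(98, [14, 154, 186]), (101, [14, 154, 187]), (104, [12, 152, 119]), (107, [12, 151, 118]), (110, [12, 150, 119]), (113, [12, 150, 119]), (116, [16, 124, 146]), (119, [16, 125, 217]), (122, [17, 119, 220])]
col 258 [(98, [14, 154, 185]), (101, [14, 153, 183]), (104, [12, 153, 117]), (107, [12, 153, 117]), (110, [12, 150, 117]), (113, [12, 150, 117]), (116, [16, 125, 135]), (119, [16, 125, 217]), (122, [17, 117, 224])]
col 268 [(98, [14, 154, 184]), (101, [14, 155, 183]), (104, [13, 153, 120]), (107, [12, 149, 106]), (110, [12, 147, 106]), (113, [12, 145, 107]), (116, [16, 125, 153]), (119, [16, 122, 221]), (122, [17, 117, 223])]
col 300 [(98, [14, 154, 181]), (101, [14, 156, 175]), (104, [13, 154, 129]), (107, [12, 150, 119]), (110, [12, 148, 119]), (113, [12, 149, 120]), (116, [12, 149, 120]), (119, [13, 152, 79]), (122, [12, 151, 76])]
handle end in tool [ 0.06509724  0.00019217 -0.0154056 ]
[ 0.48794885 -0.25772988  0.01      ]
[ 0.4983377  -0.17165662  0.01      ]
expected [ 0.49686617 -0.1748092 ]
expected [ 0.48434059 -0.26393333]
```

Call:
apply_moves([
  [[0.0035,0.0035,0.0274,-1,0.7,0.1,1],[0.003,0.0035,0.0276,-0.9,0.7,0.1,1],[0.003,0.0035,0.0276,-1,0.7,0.1,1],[0,0,0.02,0,0,0,1],[0,0,0,0,0,0,1],[0,0,0,0,0,0,1]],
])

```text
time: 15.6
eef_pos: [0.5532, -0.2218, 0.1141]
tcp_rot: [0.071, 0.997, -0.001, 0.005]
contact_force: [0.3, 0.8, -0.4]
opening: 0.262
```

```bash
python3 - <<'E'
from h import *
st()
snap('wrist','w6'); snap('scene','s6')
a=cv2.imread('pics/w6.png');b=cv2.imread('pics/s6.png')[120:210,150:270]
cv2.imwrite('pics/c6.png',np.hstack([cv2.resize(a,(400,300)),cv2.resize(b,(400,300))]))
c=ctrl.get_calibration('wrist');np.save('w6T.npy',c['cam_to_world'])
plan([((.550,-.2257,.075),down(172))],1,dmax=.03,amax=7.5)
E
```

```text
t 15.6 p [ 0.5532 -0.2218  0.1141] x [-0.99   0.141 -0.01 ] z [ 0.01  -0.003 -1.   ] q [-0.55  0.23  1.87  0.    1.03 -1.98] F [ 0.25  0.77 -0.39] op 0.262
2
[0.0016, -0.002, 0.0198, -0.0, 0.3, -0.0, 1]
[0.0015, -0.002, 0.0197, -0.1, 0.3, -0.1, 1]
```

View pics/c6.png

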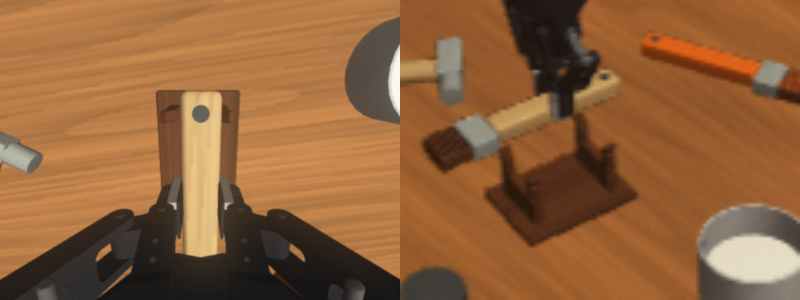

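Left: the rest base's near edge runs from (157,91) to (240,91), with the handle end between at (201,93) and the upright's arms at (170,112) and (230,112) on both sides. Right: the brush is over the rest and level. I'll compute the lateral offset.

```bash
python3 - <<'E'
from h import *
im=cv2.imread('pics/w6.png');cal=dict(camera_matrix=np.load('w1K.npy'),cam_to_world=np.load('w6T.npy'))
hsv=cv2.cvtColor(im,cv2.COLOR_BGR2HSV);V=hsv[...,2].astype(int)
pts={}
for v in (122,135,160,180):
    i=np.where(V[v,150:360]<150)[0]+150; l,r=i[0],i[-1]
    L,Rr=onz(cal,l,v,.01)[:2],onz(cal,r+1,v,.01)[:2]; print(v,l,r,L,Rr,np.linalg.norm(L-Rr)); pts[v]=(L+Rr)/2
a=np.radians(-8);Y=np.array([-np.sin(a),np.cos(a)])
s=ctrl.get_state()['eef_pos']
for v in pts: print(v,'lateral: rest',Y@pts[v],'tcp',Y@s[:2])
d=pts[160]-pts[122];
L1,L2=[onz(cal,(np.where(V[v,150:360]<150)[0]+150)[0],v,.01)[:2] for v in(122,180)]
R1,R2=[onz(cal,(np.where(V[v,150:360]<150)[0]+150)[-1]+1,v,.01)[:2] for v in(122,180)]
for d in(L2-L1,R2-R1): print(np.degrees(np.arctan2(d[1],d[0])))
u=[v for v in range(100,125) if V[v,215]<150][0]; e=onz(cal,254,u,.01);X=np.array([np.cos(a),np.sin(a)]);print('rest centre along',X@e[:2]+.062,'tcp along',X@s[:2])
E
```

```text
122 200 306 [ 0.49093654 -0.26004543] [ 0.50326613 -0.17265389] 0.0882570143081497
135 200 305 [ 0.50133952 -0.26211176] [ 0.51370127 -0.17442973] 0.08854914297261013
160 202 304 [ 0.52234994 -0.26454008] [ 0.53464686 -0.17719334] 0.08820809169179801
180 203 303 [ 0.53986218 -0.26709225] [ 0.5521537  -0.17967939] 0.0882728105808146
122 lateral: rest -0.14506102310079916 tcp -0.14292494010271994
135 lateral: rest -0.14551336056651334 tcp -0.14292494010271994
160 lateral: rest -0.14516448988999878 tcp -0.14292494010271994
180 lateral: rest -0.14522222922243988 tcp -0.14292494010271994
-8.196019214120858
-8.177841628753999
rest centre along 0.5787839508692014 tcp along 0.5788657919808109
```

Call:
apply_moves([
  [[0.0013,-0.0012,0.012,0,0.3,0,1],[0.0013,-0.0012,0.012,0,0.3,0,1],[0,0,0.012,0,0,0,1],[0,0,0.01,0,0,0,1],[0,0,0.005,0,0,0,1],[0,0,0,0,0,0,1]],
])

```text
time: 16.3
eef_pos: [0.552, -0.2254, 0.0622]
tcp_rot: [0.071, 0.997, -0.002, 0.002]
contact_force: [0.6, -0.6, -0.9]
opening: 0.259
```

```bash
python3 - <<'E'
from h import *
st();s=ctrl.get_state()['eef_pos']
a=np.radians(-8);print('along',s[0]*np.cos(a)+s[1]*np.sin(a),'want .5764; lat',-s[0]*np.sin(a)+s[1]*np.cos(a),'want -.1452')
E
```

```text
t 16.3 p [ 0.552  -0.2254  0.0622] x [-0.99   0.141 -0.005] z [ 0.004 -0.004 -1.   ] q [-0.56  0.31  1.89 -0.    0.94 -1.98] F [ 0.58 -0.59 -0.91] op 0.259
along 0.5780309526973886 want .5764; lat -0.1463803120635479 want -.1452
```

Call:
apply_moves([
  [[0.001,0.001,0.005,0,0.2,0,1],[0,0,0.005,0,0,0,1],[0,0,0.004,0,0,0,1],[0,0,0,0,0,0,1]],
])

```text
time: 16.7
eef_pos: [0.5515, -0.2244, 0.0472]
tcp_rot: [0.071, 0.997, -0.002, 0.001]
contact_force: [-0.1, -0.2, -1.2]
opening: 0.259
```

Call:
apply_moves([
  [[0,0,0.0015,0,0,0,1],[0,0,0,0,0,0,1]],
])

```text
time: 16.9
eef_pos: [0.5517, -0.2245, 0.0459]
tcp_rot: [0.071, 0.997, -0.002, 0.001]
contact_force: [-0.7, -0.9, -1.3]
opening: 0.258
```

Call:
apply_moves([
  [[0,0,0.0012,0,0,0,1],[0,0,0,0,0,0,1]],
])

```text
time: 17.1
eef_pos: [0.5522, -0.2248, 0.0452]
tcp_rot: [0.071, 0.997, -0.002, 0.001]
contact_force: [0.2, -0.3, -1.2]
opening: 0.257
```

Call:
apply_moves([
  [[0,0,0.001,0,0,0,1],[0,0,0,0,0,0,1]],
])

```text
time: 17.3
eef_pos: [0.5525, -0.2251, 0.0451]
tcp_rot: [0.071, 0.997, -0.003, 0.002]
contact_force: [0.4, -0.1, -0.6]
opening: 0.258
```

Call:
apply_moves([
  [[0,0,0.0012,0,0,0,1],[0,0,0.0008,0,0,0,1]],
])

```text
time: 17.5
eef_pos: [0.5527, -0.2251, 0.0448]
tcp_rot: [0.071, 0.997, -0.003, 0.001]
contact_force: [-3.3, 1.5, 4.3]
opening: 0.256
```

Call:
apply_moves([
  [[0,0,0,0,0,0,0.3],[0,0,0,0,0,0,0.1],[0,0,0,0,0,0,-0.2],[0,0,0,0,0,0,-0.5],[0,0,0,0,0,0,-0.5],[0,0,0,0,0,0,-0.5],[0,0,0,0,0,0,-0.5]],
])

```text
time: 18.2
eef_pos: [0.5531, -0.2254, 0.0442]
tcp_rot: [0.071, 0.997, -0.003, 0.002]
contact_force: [0.5, -0.7, 0.8]
opening: 0.752
```

```bash
python3 - <<'E'
from h import *
st()
b=snap('scene','s7')[120:210,150:270]
cv2.imwrite('pics/c7.png',cv2.cvtColor(cv2.resize(b,(640,480)),cv2.COLOR_RGB2BGR))
E
```

```text
t 18.2 p [ 0.5531 -0.2254  0.0442] x [-0.99   0.141 -0.005] z [ 0.004 -0.006 -1.   ] q [-0.56  0.34  1.89 -0.    0.91 -1.98] F [ 0.52 -0.67  0.75] op 0.752
```

View pics/c7.png

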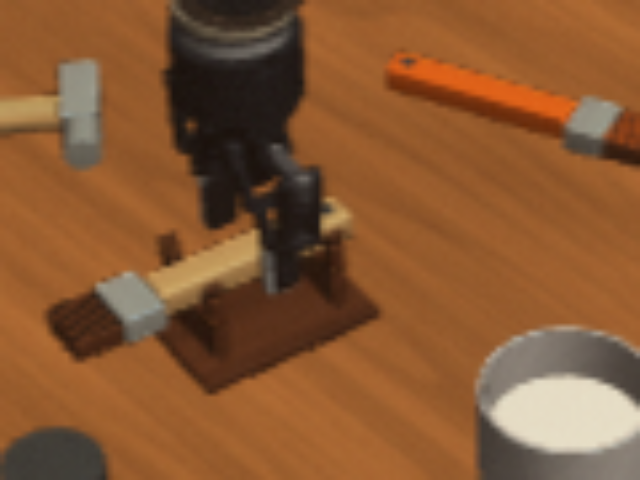

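The brush lies in both notches, with the ferrule at (130,305) outside the front upright and the fingers open around the handle. I'll retreat straight up.

Call:
apply_moves([
  [[0,0,-0.01,0,0,0,-0.5],[0,0,-0.02,0,0,0,-0.5],[0,0,-0.03,0,0,0,-0.5],[0,0,-0.04,0,0,0,-0.5],[0,0,-0.04,0,0,0,-0.5],[-0.01,-0.03,-0.03,0,0,0,-0.5],[0,-0.045,0,0,0,0,-0.5],[0,-0.045,0,0,0,0,-0.5],[0,-0.045,0,0,0,0,-0.5],[0,-0.045,0,0,0,0,-0.5],[0,-0.03,0,0,0,0,-0.5],[0,0,0,0,0,0,-0.5]],
])

```text
time: 19.45
eef_pos: [0.5286, -0.4713, 0.2341]
tcp_rot: [0.068, 0.998, -0.007, 0.006]
contact_force: [0.1, -0.7, 0.2]
opening: 0.747
```

```bash
python3 - <<'E'
from h import *
st()
a=snap('scene','s8')[120:210,150:270];b=snap('top','t8')
cv2.imwrite('pics/c8.png',cv2.cvtColor(np.hstack([cv2.resize(a,(400,300)),cv2.resize(b[140:260,260:420],(400,300))]),cv2.COLOR_RGB2BGR))
cal=ctrl.get_calibration('top')
hsv=cv2.cvtColor(b,cv2.COLOR_RGB2HSV).astype(int);m=((hsv[...,1]<148)&(hsv[...,2]>165)&(hsv[...,1]>60)).astype(np.uint8);z=m*0;z[150:225,300:350]=m[150:225,300:350]
cs,_=cv2.findContours(z,0,2);c=max(cs,key=cv2.contourArea).reshape(-1,2)
P=np.array([onz(cal,u,v,.06)[:2]*1000 for u,v in c],np.float32);print(cv2.minAreaRect(P))
E
```

```text
t 19.45 p [ 0.5286 -0.4713  0.2341] x [-0.991  0.136 -0.013] z [ 0.011 -0.015 -1.   ] q [-0.87  0.35  1.5  -0.    1.28 -2.3 ] F [ 0.07 -0.7   0.2 ] op 0.747
((554.4871215820312, -227.14755249023438), (23.757761001586914, 132.64537048339844), 81.49915313720703)
```

View pics/c8.png

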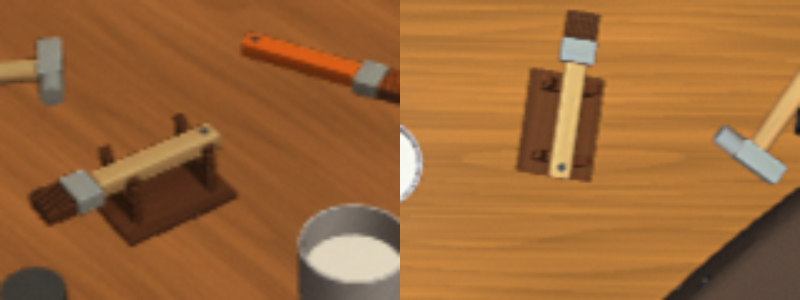

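The brush lies in both notches. Its handle middle is at (554,-227) mm against a rest centre of (552..553,-227), with yaw -8.5° against -8°. The soap is visible and clear, and the bystanders are untouched. Handing in.

```bash
python3 - <<'E'
from h import *
ctrl.sign_off(); print(ctrl.get_state()['time'])
E
```

```text
the job is handed in; nothing more can be done
the job is handed in; nothing more can be done
```

The brush was dipped and laid in the rest, and the job is handed in at about 20 s of the 61 s allowed. No verdict was reported.

- **Dip:** I gripped the wooden brush, tipped it upright and pressed the soap about 4 mm. That comes from a force change of about 3.5–4 N and a tip height about 4 mm below first contact, held for about 1 s.
- **Placing:** I lowered the brush into both notches until I felt contact, then opened the fingers and backed away.
- **Last checks:** The handle's middle was within about 3 mm of the rest's centre in plan, and its direction was about 0.5° off the notches. The last picture shows the brush in both notches, the same side up.
- **Bystanders:** The hammer and jar top look unmoved in the last crops. I did not view the mug and sketchbook again at the end, but the arm never went near them.
- **Disagreements:** The camera estimate of the soap height (about 25 mm) was about 2 mm lower than where I felt it (about 27 mm), so I pressed by force and measured height. The handle read about 3 mm short in the images. Neither mattered to the result.

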